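# Lock the board holder's spindle with its spring cotter

### The job

Pick up the spring cotter and lock the board holder with it: push its straight leg level through the cross hole in the upright spindle until the sprung bow snaps over the spindle and sits closed around it, then let go. The rod has been clamped at an unknown height, so find the hole by feel, never force the parts, and leave the screwdriver, jar and black housing where they are.

Things in the scene. Friction and masses are not known exactly. Their poses are not given: they have to be found in the camera images.
- spindle (a point): Where the axis of the holder's upright steel spindle (18 mm round rod, fixed) leaves the collar's top, 44 mm above the bench. z up; x along the level cross hole, 7.5 mm wide and high, no countersink, right through the rod; enter it from the -x side. The rod was clamped at an unknown height: the hole's middle lies 14 to 46 mm above this point, and the rod's flat top 36 mm above the hole's middle.
- stand: The board holder, fixed to the bench; origin under the spindle at bench height, axes as spindle. Base plate 120 (x) x 100 x 12 mm; collar round the spindle 56 mm across, 44 mm high; an arm on the +x side holds a green circuit board 62 to 145 mm from the spindle, at most 48 mm high. The -x side is open.
- cotter_grip (a point): Centre, half-way up, of the black moulded grip of the loose spring cotter (about 60 g), lying flat on the bench: block 30 (x) x 12 (y, pinch this) x 24 mm (z up). x points along the straight leg. Leg and bow are 5 mm steel wire, both 9.5 mm below this centre; the bow is on the +y side, within 18 mm of the leg, and lies wholly in front of the grip.
- cotter_point (a point): Tip of the straight leg, 85 mm in front of the grip's centre and 9.5 mm below it, on the grip's x axis seen from above. The last 8 mm taper to 3 mm thick.
- cotter_seat (a point): Point on the leg's axis 53 mm in front of the grip's centre and 9.5 mm below it: the spindle's axis passes here once the bow has snapped over. The bow starts to spread about 19 mm short of that and is widest 10 mm short (push up to about 10 N); then it snaps shut and the push falls away. Past the seat there is no hard stop: the push climbs again, about 1 N per mm.
- bow (a joint): Opening angle of the cotter's sprung bow leg, rad: 0 closed, about 0.08 when its throat is on the widest part of the spindle.
- screwdriver: Bystander: loose screwdriver lying on the bench.
- flux_jar: Bystander: white jar with a black lid, 50 mm across, 42 mm high.
- housing: Bystander: black open plastic housing, 200 x 90 x 35 mm.
Things that resemble listed ones, but are neither listed nor needed, are in the scene too. Several things look just like the stand: the one meant starts farthest to the robot's right. Of the things that look like the part that bears cotter_grip, take the one that is nearest to the robot's base at the start.

How it is judged:
By the outcome, as a careful person would: the job done as asked, in the order asked, and still so for the second after the job is handed in, with the robot touching nothing.
It also fails if it takes over 64 s, if anything falls off the work surface, if the arm or the gripper's body presses on something with over 40 N, if the wrist force passes 120 N, or if a joint passes its speed limit or range.

### The arm

A 6-joint arm with a two-finger parallel gripper is mounted at the origin on the work surface. World frame = base frame: x ahead of the robot, y to its left, z up, the work surface at z = 0. Lengths are in mm, angles in degrees, forces in N, time in s.
With the tool pointing down it reaches from about 350 to 850 mm from the base axis. Payload 8.1 kg.
Tool frame: the origin (TCP) lies between the finger pads; the fingertips stand 8 mm ahead of it and the grasp point (between the pads) lies 11 mm behind it (r.tip_extent is the distance from the TCP to the fingertips, in mm); z points along the fingers, y is the direction in which the jaws open and shut (so a half turn about z gives the same grasp; the last joint's range is limited). The gripper opens to 85 mm and grips with 20 to 120 N. Pads are 22 mm wide; open, the fingers measure 114 mm over their backs; the gripper's body (76 mm by 85 mm) begins 54 mm behind the grasp point. The pads swing forward as they close: fully open they stand 13 mm farther back than shut.
Start: joints at [72.399, 7.471, 85.268, -0, 87.261, -4.893], TCP at [131.969, 585.312, 239.292] pointing down, gripper open.
Joint ranges: [-169.43, 169.43], [-51.17, 129.36], [1.28, 143.12], [-76.62, 256.62], [0, 156.53], [-152.29, 152.29]. Speed limits (degrees/s): [136.94, 136.94, 159.86, 180, 180, 180].

### API

Orientations are given as [roll, pitch, yaw] about the fixed x, y, z axes, in that order (R = Rz(yaw) Ry(pitch) Rx(roll)).
In Python, from bench import sensors, viewer, hand_in, r gives the robot as it stands. The module is installed in compiled form; this text tells all that it offers.
- The arm moves only by the tool move_arm, never from a script. Its argument "rows" is a list that holds one entry, the list of rows, each a list of 6 numbers: the shift along the tool's x, y, z in m, then the turn, a rotation vector about the tool's x, y, z in degrees. In form: [[[tx, ty, tz, rx, ry, rz], ...]]. A call has 1 to 20 rows; each row is the pose to reach, as a shift and turn from the pose commanded when the call began, along the tool's axes at that moment; what a row does not reach only later rows make up. A row lasts 1/10 s, in which the tool goes at most 50 mm and 8.59 degrees, less where a joint would pass 70% of its speed; a pose out of reach is approached as far as the arm can. A call with a gripper value outside its range is refused whole. "grip" is the opening, from 0 (shut) to 1 (fully open), set as the call begins (left out, the last holds). The fingers move at their own pace and stop on an object; "newtons" is the grip in N (left out, the last holds). Time passes only in rows, so rows that repeat a pose let the fingers close. It gives the time, the measured TCP pose, the force and the opening at its end, in the units of the state.
- sensors.sense(): the state, without advancing time (a new reading comes with each control period).
- viewer.snapshot(name): name is "side" or "top" or "wrist"; returns a dict with "color" (400x640x3 uint8, red, green, blue), "camera_matrix" (3x3 intrinsics, pixels), "R" (3x3) and "t" (3): a world point X has camera coordinates R X + t. Camera axes: x right, y down, z forward; pixel columns grow to the right and rows downward; lengths in mm; the calibration is good to about 2 mm. A picture is of the moment at which its call begins. There is no depth.
- hand_in(): hands the job in, once; it reports no verdict.
The state is a dict: "time": time; "joint_pos": joint angles; "qd": joint speeds; "joint_efforts": joint torques, N m; "tool_pos": TCP position; "tcp_rot": TCP orientation; "ft_force": force on the tool from outside, world axes, zero at the start; "wrist_torque": the same for the moment, N m; "finger_gap": finger opening in mm.
Only numpy, scipy, OpenCV 4.12 (cv2) and the standard library are available. Lean on these libraries where they do the work, as an engineer would, in place of code of your own. Each camera call takes 0.05 s, during which the arm holds its last target.

## Working session

There is one attempt and no reset: what is moved stays moved. The work goes in short steps, Python scripts to look and compute and a tool call to move; the robot and the scene stay as the last step left them, time stands still between calls to the robot, and variables do not carry over. Pictures are saved under pics/ and viewed, and the job is handed in when it is done.

Besides the shell and the picture viewer there is one more tool, called after ">>>" as name(argument=value, ...) on one line, values as JSON. move_arm: Moves the arm, as the interface text tells. Its arguments: {"type":"object","properties":{"rows":{"type":"array","items":{"type":"array","items":{"type":"array","items":{"type":"number"}}}},"grip":{"type":"number"},"newtons":{"type":"number"}},"required":["rows"]}

```bash
mkdir -p pics; cat > h.py <<'E'
import numpy as np, cv2, json
from bench import sensors, viewer, hand_in, r
def snap(n,f):
    s=viewer.snapshot(n); cv2.imwrite('pics/'+f+'.png',s['color'][:,:,::-1])
    np.savez('pics/'+f+'.npz',**{k:np.array(s[k]) for k in s}); return s
def ray(s,u,v,z):
    K,R,t=[np.array(s[k],float) for k in('camera_matrix','R','t')]
    d=R.T@np.linalg.inv(K)@[u,v,1]; c=-R.T@t.ravel()
    return c+d*(z-c[2])/d[2]
def proj(s,X):
    K,R,t=[np.array(s[k],float) for k in('camera_matrix','R','t')]
    p=K@(R@np.array(X,float)+t.ravel()); return p[:2]/p[2]
E
python3 - <<'E'
from h import *
for n in('top','side','wrist'):
    s=snap(n,n+'1'); print(n,s['camera_matrix'][0][0],-np.array(s['R']).T@np.array(s['t']).ravel())
print(sensors.sense())
E
```

```text
top 453.90891589869796 [ 443.00316471  -21.50626948 1418.72151974]
side 375.4926015500376 [328.67224717 737.7062566  578.25351206]
wrist 297.90374674426255 [ 66.89977299 599.87514055 373.97805047]
{'time': 0.15, 'joint_pos': array([ 7.23994686e+01,  7.50711810e+00,  8.53151256e+01,  1.55533444e-03,
        8.72609477e+01, -4.89387560e+00]), 'qd': array([ 0.1404054 , -0.18346398, -0.28275664, -0.09481671,  0.05088642,
        0.01011709]), 'joint_efforts': array([ 3.95734614e-04, -5.70061755e+01, -5.01158094e+01, -1.89931129e-04,
        9.56434087e-03,  1.70220881e-05]), 'tool_pos': array([131.82872457, 584.91949611, 238.46335302]), 'tcp_rot': array([-1.79917244e+02, -8.64487476e-03,  1.67293263e+02]), 'ft_force': array([0.44143645, 0.73991305, 0.11255127]), 'wrist_torque': array([0.04592629, 0.02779017, 0.04403932]), 'finger_gap': 85.23386546507977}
```

View pics/top1.png

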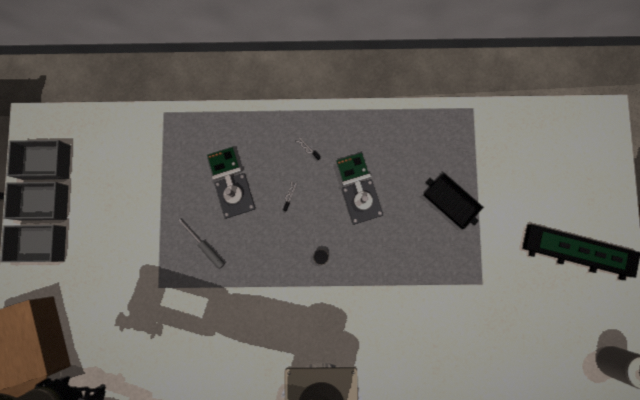

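View pics/side1.png

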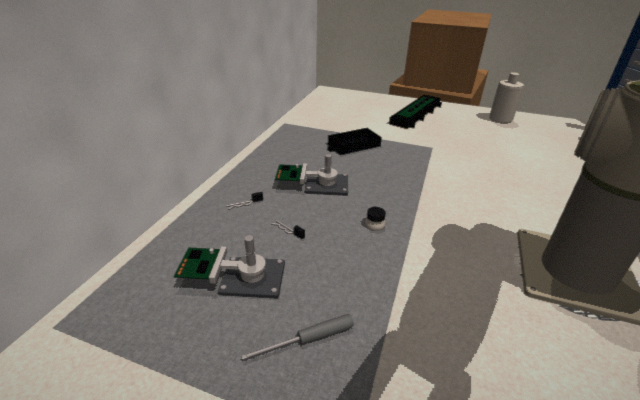

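View pics/wrist1.png

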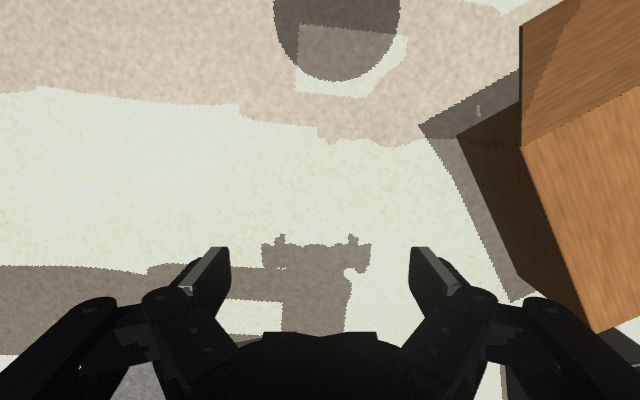

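Top view: the target stand is the right-hand one, with its spindle near (363,200). The nearer cotter has its grip at about (286,207). I'll zoom in on both.

```bash
python3 - <<'E'
from h import *
im=cv2.imread('pics/top1.png')
a=cv2.resize(im[170:220,265:315],None,fx=8,fy=8,interpolation=cv2.INTER_CUBIC)
b=cv2.resize(im[145:230,330:390],None,fx=6.6,fy=6.6,interpolation=cv2.INTER_CUBIC)[:561]
c=np.zeros((561,800,3),np.uint8); c[:400,:400]=a; c[:b.shape[0],404:404+b.shape[1]]=b[:, :396]
cv2.imwrite('pics/z1.png',cv2.convertScaleAbs(c,alpha=1.8))
s=np.load('pics/top1.npz')
for p,z in(((286,207),12),((294,184),2.5),((316,156),12),((363,200),44)): print(p,ray(s,*p,z))
E
```

```text
(286, 207) [594.4270536  102.57654138  12.        ]
(294, 184) [668.16860156  77.95221937   2.5       ]
(316, 156) [755.2140906    7.35022024  12.        ]
(363, 200) [ 609.42002973 -135.21665613   44.        ]
```

View pics/z1.png

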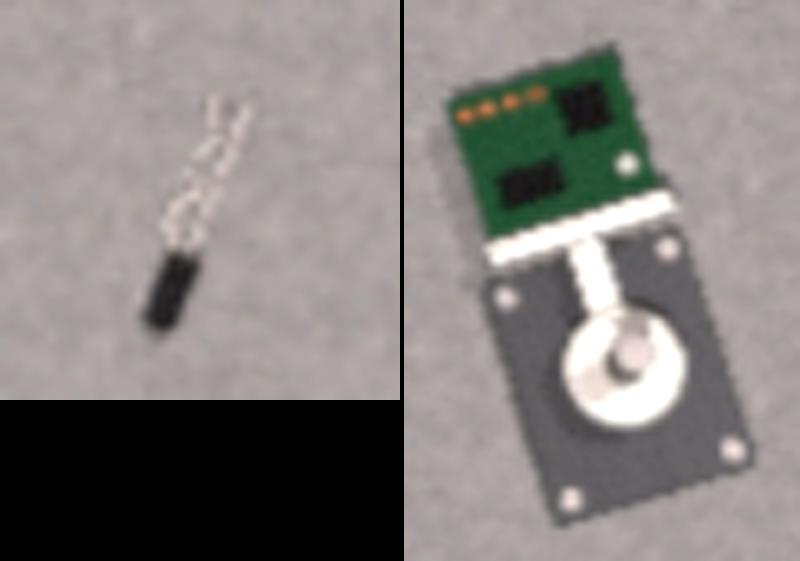

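```bash
cat >> h.py <<'E'
from scipy.spatial.transform import Rotation as Ro
def Rr(rpy): return Ro.from_euler('xyz',rpy,degrees=True)
def shift(p0,rpy0,p1,rpy1):
    a=Rr(rpy0); return a.inv().apply(np.array(p1)-p0)/1000, (a.inv()*Rr(rpy1)).as_rotvec(degrees=True)
E
python3 - <<'E'
from h import *
s=np.load('pics/wrist1.npz'); st=sensors.sense()
a=Rr(st['tcp_rot']); R=s['R']; t=s['t'].ravel()
c=-R.T@t
off=a.inv().apply(c-st['tool_pos']); axes=a.inv().as_matrix()@R.T
print('off',off,'\n',axes.round(3))
np.savez('cam.npz',off=off,axes=axes)
top=np.load('pics/top1.npz')
sp=ray(top,363.3,200.8,44); g=ray(top,265+170/8,170+292/8,15);tip=ray(top,265+250/8,170+98/8,2.5)
print(sp,g,tip,np.degrees(np.arctan2(*(tip-g)[1::-1])))
# corners plate z=12
f=lambda u,v,z:ray(top,330+(u-404)/6.6,145+v/6.6,z)
for A,B in(((557,522),(484,285)),((750,462),(686,236)),((571,500),(507,298)),((733,450),(667,248))):
  d=f(*B,12)-f(*A,12);print(np.degrees(np.arctan2(d[1],d[0])))
# view candidates
for z in(120,160,200):
  for dx in(0,-40,-80):
    y=-22.6;d=np.array([np.cos(np.radians(y)),np.sin(np.radians(y)),0])
    P=g+d*dx;P[2]=z
    A=Rr([180,0,y]).as_matrix();C=P+A@off;Rc=(A@axes).T
    q=[];
    for X in(g,g+85*d):
        p=s['camera_matrix']@(Rc@(X-C));q+=list((p[:2]/p[2]).round())
    print(z,dx,q)
E
```

```text
off [ 6.66488594e+01  1.11811942e-01 -1.35504946e+02] 
 [[ 0.    -0.965 -0.262]
 [ 1.     0.    -0.001]
 [ 0.001 -0.262  0.965]]
[ 606.95179729 -136.07539766   44.        ] [595.65899249 101.5294805   15.        ] [673.6675625   70.81487023   2.5       ] -21.49123614981273
15.98904376644962
14.230420985170703
16.40659621782081
16.5500743323329
120 0 [np.float64(320.0), np.float64(203.0), np.float64(320.0), np.float64(96.0)]
120 -40 [np.float64(320.0), np.float64(155.0), np.float64(320.0), np.float64(38.0)]
120 -80 [np.float64(320.0), np.float64(103.0), np.float64(320.0), np.float64(-26.0)]
160 0 [np.float64(320.0), np.float64(192.0), np.float64(320.0), np.float64(99.0)]
160 -40 [np.float64(320.0), np.float64(150.0), np.float64(320.0), np.float64(50.0)]
160 -80 [np.float64(320.0), np.float64(105.0), np.float64(320.0), np.float64(-3.0)]
200 0 [np.float64(320.0), np.float64(184.0), np.float64(320.0), np.float64(102.0)]
200 -40 [np.float64(320.0), np.float64(147.0), np.float64(320.0), np.float64(59.0)]
200 -80 [np.float64(320.0), np.float64(107.0), np.float64(320.0), np.float64(14.0)]
```

```bash
python3 - <<'E'
from h import *
print(shift([131.969,585.312,239.292],[-180,0,167.293],[595.7,101.5,239.3],[180,0,-22]))
E
```

```text
(array([-5.58795044e-01, -3.69957552e-01, -8.00000000e-06]), array([-1.69910034e-15,  2.11106432e-30, -1.70707000e+02]))
```

>>> move_arm(rows=[[[-0.02,-0.013,0,0,0,6],[-0.05,-0.033,0,0,0,14],[-0.08,-0.053,0,0,0,22.5],[-0.11,-0.073,0,0,0,31],[-0.14,-0.093,0,0,0,39.5],[-0.17,-0.113,0,0,0,48],[-0.2,-0.132,0,0,0,56.5],[-0.23,-0.152,0,0,0,65],[-0.26,-0.172,0,0,0,73.5],[-0.29,-0.192,0,0,0,82],[-0.32,-0.212,0,0,0,90.5],[-0.35,-0.232,0,0,0,99],[-0.38,-0.252,0,0,0,107.5],[-0.41,-0.271,0,0,0,116],[-0.44,-0.291,0,0,0,124.5],[-0.465,-0.308,0,0,0,133],[-0.49,-0.324,0,0,0,141.5],[-0.515,-0.341,0,0,0,150],[-0.54,-0.358,0,0,0,158.5],[-0.5588,-0.37,0,0,0,167]]], grip=0.6)

```text
time: 2.15
tool_pos: [596.5, 99.8, 238.8]
tcp_rot: [180.0, 0.0, -0.1]
ft_force: [-0.4, -0.3, 0.1]
finger_gap: 50.8
```

>>> move_arm(rows=[[[0,0,0.03,0,0,8],[0,0,0.07,0,0,16],[0,0,0.105,0,0,22],[0,0,0.1193,0,0,22.3],[0,0,0.1193,0,0,22.3],[0,0,0.1193,0,0,22.3]]])

```text
time: 2.75
tool_pos: [596.4, 101.6, 121.4]
tcp_rot: [-180.0, -0.1, -21.9]
ft_force: [0.4, 0.8, 1.1]
finger_gap: 51.5
```

```bash
python3 - <<'E'
from h import *
s=snap('wrist','w2');print(sensors.sense()['tool_pos'],sensors.sense()['tcp_rot'])
E
```

```text
[597.14581138 101.63711826 122.45035816] [-1.79916613e+02 -1.71321520e-01 -2.18849015e+01]
```

View pics/w2.png

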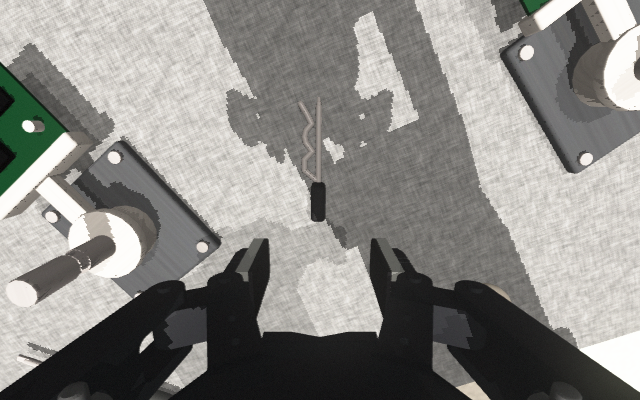

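```bash
python3 - <<'E'
from h import *
im=cv2.imread('pics/w2.png')
cv2.imwrite('pics/z2.png',cv2.convertScaleAbs(cv2.resize(im[85:235,270:370],None,fx=4,fy=4,interpolation=cv2.INTER_CUBIC),alpha=1.5,beta=20))
s=np.load('pics/w2.npz')
d=np.array([np.cos(np.radians(-22)),np.sin(np.radians(-22)),0])
g=np.array([595.7,101.5,14.5]);n=np.array([-d[1],d[0],0])
for a in(-15,15):
  for b in(-6,6):
    for z in(-12,12):print(a,b,z,proj(s,g+a*d+b*n+[0,0,z]).round(1))
print(proj(s,g+85*d-[0,0,9.5]))
E
```

```text
-15 -6 -12 [326.3 214.9]
-15 -6 12 [327.  223.8]
-15 6 -12 [312.9 214.8]
-15 6 12 [312.3 223.7]
15 -6 -12 [326.6 182. ]
15 -6 12 [327.3 187.9]
15 6 -12 [312.8 181.9]
15 6 12 [312.2 187.9]
[319.94969198  96.64484035]
```

View pics/z2.png

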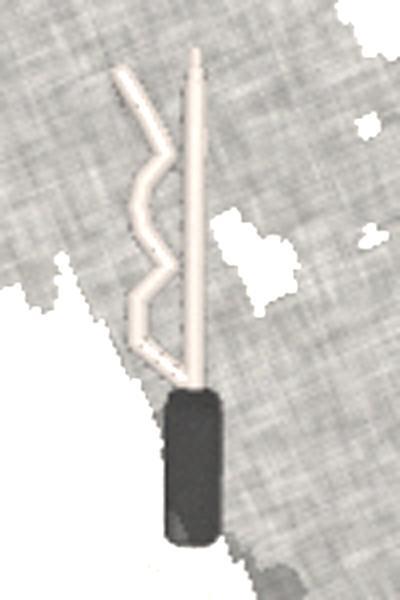

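Wrist view: the grip is at about (318,202), and its leg runs straight to the tip at (319,97), with the bow on the left. My estimate is within about 1 mm. Descending to grasp.

>>> move_arm(rows=[[[0.0004,-0.0011,0.03,0,0,0.2],[0.0004,-0.0011,0.06,0,0,0.2],[0.0004,-0.0011,0.085,0,0,0.2],[0.0004,-0.0011,0.1,0,0,0.2],[0.0004,-0.0011,0.107,0,0,0.2],[0.0004,-0.0011,0.108,0,0,0.2],[0.0004,-0.0011,0.108,0,0,0.2],[0.0004,-0.0011,0.108,0,0,0.2]]])

```text
time: 3.6
tool_pos: [597.8, 102.4, 13.7]
tcp_rot: [-179.9, -0.1, -22.2]
ft_force: [-0.0, 0.6, 0.9]
finger_gap: 51.4
```

>>> move_arm(rows=[[[0,0,0,0,0,0],[0,0,0,0,0,0],[0,0,0,0,0,0],[0,0,0,0,0,0],[0,0,0,0,0,0],[0,0,0,0,0,0],[0,0,0,0,0,0]]], grip=0, newtons=70)

```text
time: 4.3
tool_pos: [597.0, 102.4, 12.7]
tcp_rot: [-180.0, -0.0, -22.2]
ft_force: [-0.7, 0.3, 5.3]
finger_gap: 10.4
```

```bash
python3 - <<'E'
from h import *
s=snap('wrist','w3');print(sensors.sense())
E
```

```text
{'time': 4.35, 'joint_pos': array([ 4.88204439e+00,  2.06670307e+01,  9.48446092e+01, -9.95198476e-06,
        6.44274734e+01,  1.17086463e+02]), 'qd': array([ 3.24222582e-02,  6.62709512e-02,  2.95684726e-05, -4.80240321e-02,
        4.70654681e-02,  4.41310050e-02]), 'joint_efforts': array([-1.23574049e-01, -5.84946871e+01, -4.09858847e+01, -4.26180940e-02,
       -3.37361041e-01, -5.13473336e-03]), 'tool_pos': array([597.01247517, 102.37993242,  12.70743575]), 'tcp_rot': array([-1.79972284e+02, -5.42127623e-02, -2.22044276e+01]), 'ft_force': array([-0.69693884, -0.14168998,  5.95745313]), 'wrist_torque': array([-0.01897487,  0.14313906,  0.03201996]), 'finger_gap': 10.515199951587622}
```

View pics/w3.png

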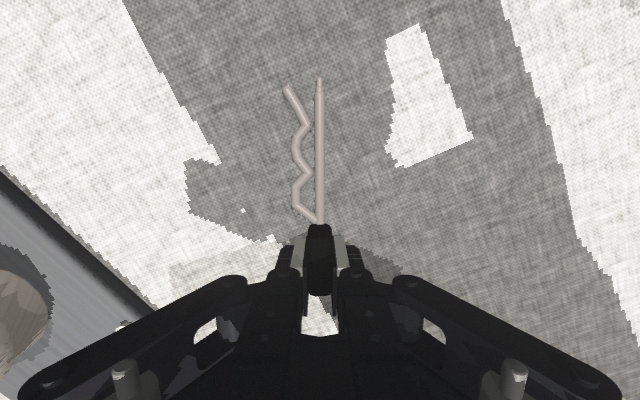

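```bash
python3 - <<'E'
from h import *
print(shift([596.5,102.4,12],[180,0,-22.2],[497.7,-168.4,150],[180,0,16.3]))
E
```

```text
(array([ 0.01084327,  0.28805642, -0.138     ]), array([ 0.00000000e+00,  4.71489018e-15, -3.85000000e+01]))
```

>>> move_arm(rows=[[[0,0,-0.015,0,0,0],[0,0,-0.05,0,0,0],[0,0,-0.09,0,0,0],[0.001,0.02,-0.13,0,0,-4],[0.002,0.05,-0.158,0,0,-10],[0.003,0.085,-0.158,0,0,-16],[0.004,0.12,-0.158,0,0,-22],[0.006,0.155,-0.158,0,0,-28],[0.007,0.19,-0.158,0,0,-34],[0.008,0.225,-0.158,0,0,-38.5],[0.01,0.26,-0.158,0,0,-38.5],[0.0108,0.282,-0.158,0,0,-38.5],[0.0108,0.288,-0.15,0,0,-38.5],[0.0108,0.288,-0.145,0,0,-38.5],[0.0108,0.288,-0.138,0,0,-38.5],[0.0108,0.288,-0.138,0,0,-38.5],[0.0108,0.288,-0.138,0,0,-38.5]]])

```text
time: 6.05
tool_pos: [497.6, -167.3, 149.5]
tcp_rot: [-180.0, 0.0, 16.4]
ft_force: [1.2, 0.1, -0.8]
finger_gap: 10.5
```

```bash
python3 - <<'E'
from h import *
s=snap('wrist','w4');st=sensors.sense();print(st['tool_pos'],st['tcp_rot'],st['ft_force'],st['finger_gap'])
snap('side','s4');snap('top','t4')
sd=np.load('pics/s4.npz')
im=cv2.imread('pics/s4.png');u,v=proj(sd,[607,-136,80]).astype(int);print(u,v)
cv2.imwrite('pics/z4.png',cv2.resize(im[v-50:v+50,u-60:u+60],None,fx=6,fy=6,interpolation=cv2.INTER_CUBIC))
E
```

```text
[ 497.84323637 -167.57313682  149.91882518] [-1.79983586e+02  1.21635007e-02  1.63665565e+01] [0.09216153 0.06866387 0.5133876 ] 10.35843935068063
328 160
```

View pics/w4.png

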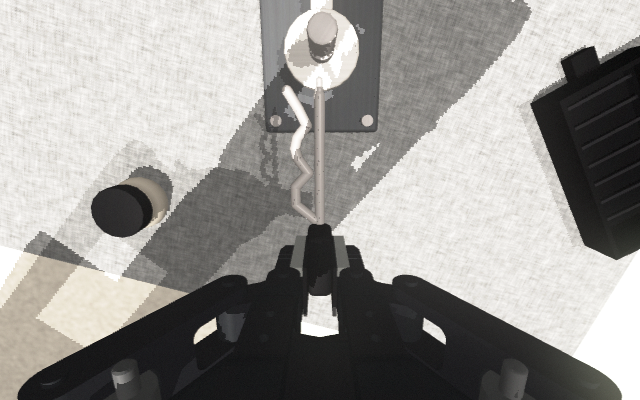

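View pics/z4.png

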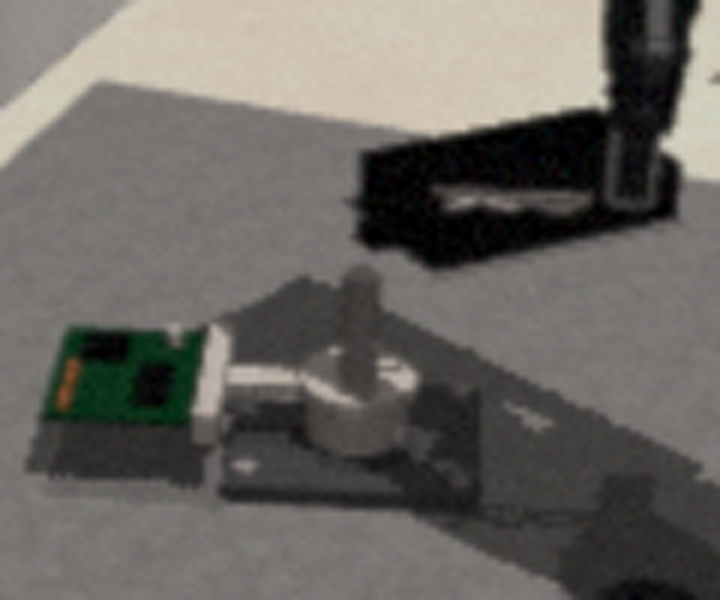

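```bash
python3 - <<'E'
from h import *
im=cv2.imread('pics/w4.png')
z=cv2.resize(im[0:140,250:390],None,fx=5,fy=5,interpolation=cv2.INTER_CUBIC)[:600]
cv2.imwrite('pics/z5.png',z)
im=cv2.imread('pics/s4.png')
z=cv2.resize(im[145:195,300:380],None,fx=10,fy=10,interpolation=cv2.INTER_CUBIC)
cv2.imwrite('pics/z6.png',cv2.convertScaleAbs(z,alpha=1.5))
E
```

```text
(no output)
```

View pics/z5.png

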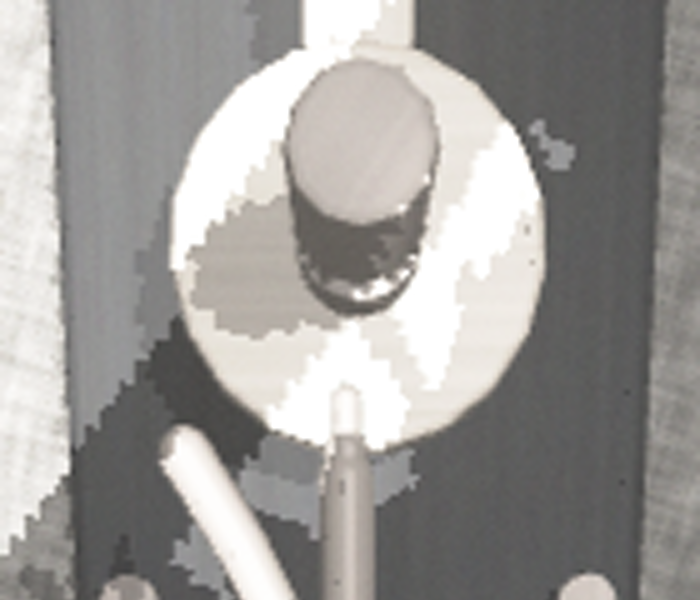

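View pics/z6.png

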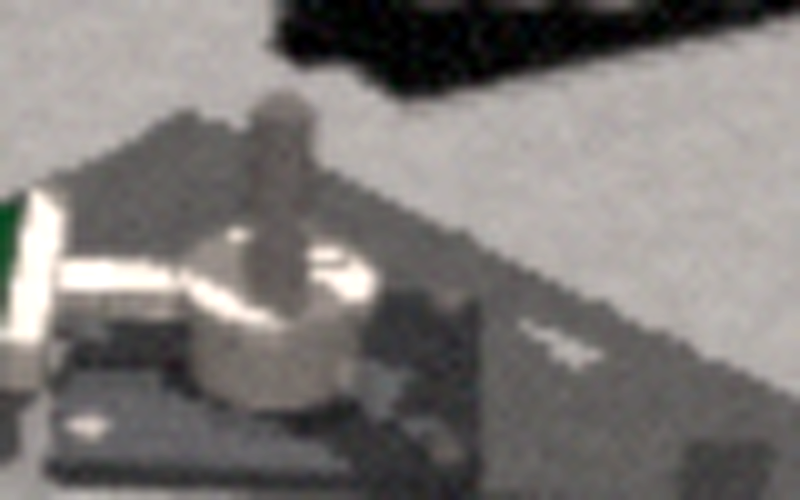

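```bash
python3 - <<'E'
from h import *
from scipy.optimize import least_squares
s=np.load('pics/w4.npz')
print('cam',-s['R'].T@s['t'].ravel())
P=lambda u,v:(250+u/5,v/5)
# model-based: fit sx,sy,h using extremes
def circ(x,y,z,r):
    a=np.linspace(0,2*np.pi,200);q=np.array([proj(s,[x+r*np.cos(t),y+r*np.sin(t),z]) for t in a]);return q[:,0].min(),q[:,0].max(),q[:,1].min(),q[:,1].max()
def f(p):
    c=np.array(circ(p[0],p[1],44,28)); t=np.array(circ(p[0],p[1],p[2],9))
    oc=np.array([250+172/5,250+545/5,45/5,452/5]);ot=np.array([250+287/5,250+439/5,58/5,222/5])
    return np.r_[c-oc,t-ot]
o=least_squares(f,[607,-136,110]);print(o.x,o.fun.round(2))
# leg: tip and root
for z in(138,140,142): print(z,ray(s,*P(345,385),z))
# plate edges yaw (z=12)
for A,B in(((50,0),(75,560)),((665,0),(637,560))):
    d=ray(s,*P(*A),12)-ray(s,*P(*B),12);print(np.degrees(np.arctan2(d[1],d[0])))
# full image: leg line: tip (319,77+?) 
a=ray(s,*P(345,385),140);b=ray(s,319.3,215,140);d=a-b;print(a,b,np.degrees(np.arctan2(d[1],d[0])))
# side
sd=np.load('pics/s4.npz')
x,y,h=o.x
print('side proj',[((proj(sd,[x,y,z])-[300,145])*10).round() for z in(44,h,94,110,126)])
E
```

```text
cam [ 560.5701951  -148.47876781  285.10923888]
[ 608.7839153  -136.20237187   98.36613635] [-0.62  0.77 -1.49  0.58 -0.89  0.78 -1.06  1.98]
138 [ 579.0499484  -142.89937702  138.        ]
140 [ 578.79870989 -142.97523073  140.        ]
142 [ 578.54747137 -143.05108444  142.        ]
16.30434258881722
16.313345340607864
[ 578.79870989 -142.97523073  140.        ] [ 515.86641205 -161.60697228  140.        ] 16.491919033840706
side proj [array([277., 265.]), array([283.,  94.]), array([283., 108.]), array([285.,  56.]), array([287.,   3.])]
```

Wrist view: the rod top is at about (322,28), the collar at (322,50), and the leg tip at (319,77). The leg sits about 1.9 mm left of the spindle axis. The rod top is at z≈96–98, so the hole should be at z≈60–62. Descending and correcting the sideways offset.

>>> move_arm(rows=[[[0,0.0019,0.02,0,0,0],[0,0.0019,0.045,0,0,0],[0,0.0019,0.065,0,0,0],[0,0.0019,0.075,0,0,0],[0,0.0019,0.0795,0,0,0],[0.005,0.0019,0.0795,0,0,0],[0.01,0.0019,0.0795,0,0,0],[0.01,0.0019,0.0795,0,0,0],[0.01,0.0019,0.0795,0,0,0]]])

```text
time: 7.1
tool_pos: [508.6, -167.6, 71.4]
tcp_rot: [179.9, -0.1, 16.3]
ft_force: [0.5, 0.4, -0.9]
finger_gap: 10.5
```

```bash
python3 - <<'E'
from h import *
s=snap('wrist','w7');st=sensors.sense();print(st['tool_pos'],st['tcp_rot'],st['ft_force'],st['wrist_torque'])
sd=snap('side','s7')
im=cv2.imread('pics/w7.png')
cv2.imwrite('pics/z7.png',cv2.resize(im[0:150,250:390],None,fx=4,fy=4,interpolation=cv2.INTER_CUBIC))
im=cv2.imread('pics/s7.png')
z=cv2.resize(im[145:195,310:390],None,fx=10,fy=10,interpolation=cv2.INTER_CUBIC)
cv2.imwrite('pics/z8.png',cv2.convertScaleAbs(z,alpha=1.5))
E
```

```text
[ 508.26089768 -167.55730406   71.17019074] [ 1.79958053e+02 -4.38569233e-02  1.63061414e+01] [-0.69113846  0.09281237 -0.19750858] [0.02840793 0.00466858 0.00898498]
```

View pics/z7.png

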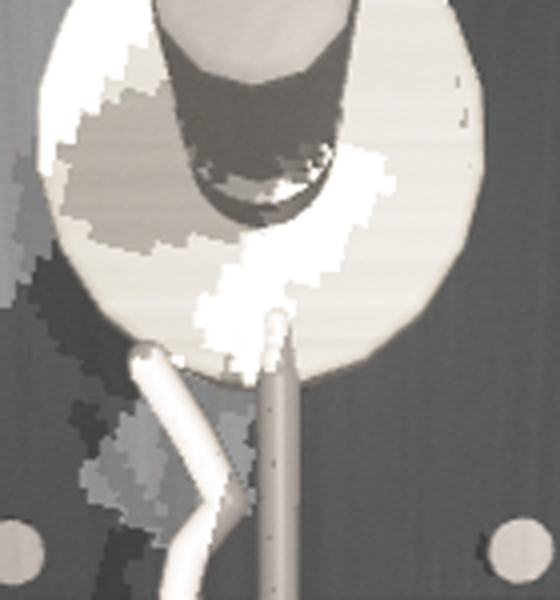

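View pics/z8.png

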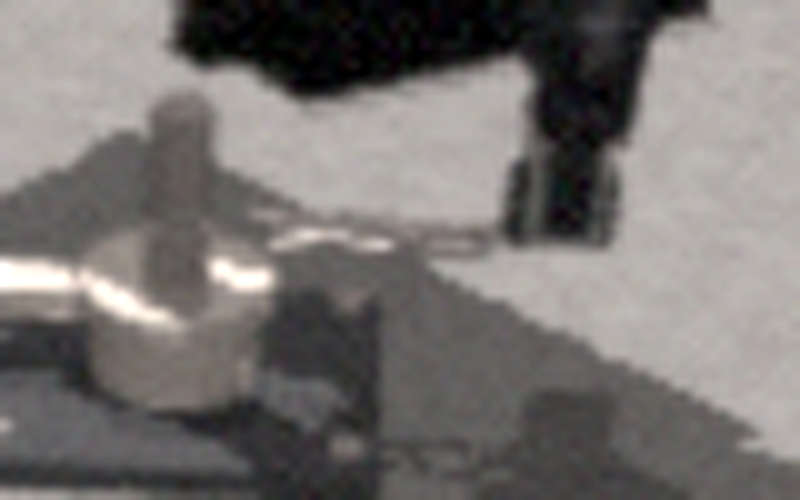

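```bash
cat > lat.py <<'E'
from h import *
import sys
def lat(f,col,rod,tip,legz,root,h=97):
    s=np.load('pics/%s.npz'%f); y=np.radians(16.3); n=np.array([-np.sin(y),np.cos(y),0]);d=np.array([np.cos(y),np.sin(y),0])
    for nm,p,z in(('collar',col,44),('rodtop',rod,h),('tip',tip,legz),('root',root,legz)):
        if p is None: continue
        X=ray(s,*p,z);print(nm,X.round(2),'n',round(X@n,2),'d',round(X@d,2))
E
python3 - <<'E'
from lat import *
lat('w7',(250+261/4,25),(250+255/4,5),(250+277/4,312/4),61,(319.6,150))
print(sensors.sense()['tool_pos'])
E
```

```text
collar [ 614.29 -134.29   44.  ] n -301.3 d 551.91
rodtop [ 605.73 -136.88   97.  ] n -301.38 d 542.97
tip [ 589.54 -143.54   61.  ] n -303.23 d 525.55
root [ 558.34 -152.85   61.  ] n -303.41 d 493.0
[ 508.03447545 -167.50037388   70.97590727]
```

>>> move_arm(rows=[[[0,-0.0018,0,0,0,0],[0,-0.0018,0,0,0,0],[0,-0.0018,0,0,0,0],[0,-0.0018,0,0,0,0],[0,-0.0018,0,0,0,0],[0,-0.0018,0,0,0,0],[0,-0.0018,0,0,0,0],[0,-0.0018,0,0,0,0]]])

```text
time: 8.0
tool_pos: [507.2, -165.7, 70.5]
tcp_rot: [180.0, -0.0, 16.3]
ft_force: [-0.0, 0.3, -0.7]
finger_gap: 10.1
```

```bash
python3 - <<'E'
from h import *
s=snap('wrist','w9');st=sensors.sense();print(st['tool_pos'],st['tcp_rot'],st['ft_force'],st['wrist_torque'])
im=cv2.imread('pics/w9.png')
cv2.imwrite('pics/z9.png',cv2.resize(im[0:150,250:390],None,fx=4,fy=4,interpolation=cv2.INTER_CUBIC))
E
```

```text
[ 507.22151691 -165.69091491   70.47918425] [-1.79997809e+02  2.09573641e-04  1.62911973e+01] [ 0.73539305  0.20506204 -0.11639263] [-0.02845728 -0.00635821  0.00207571]
```

View pics/z9.png

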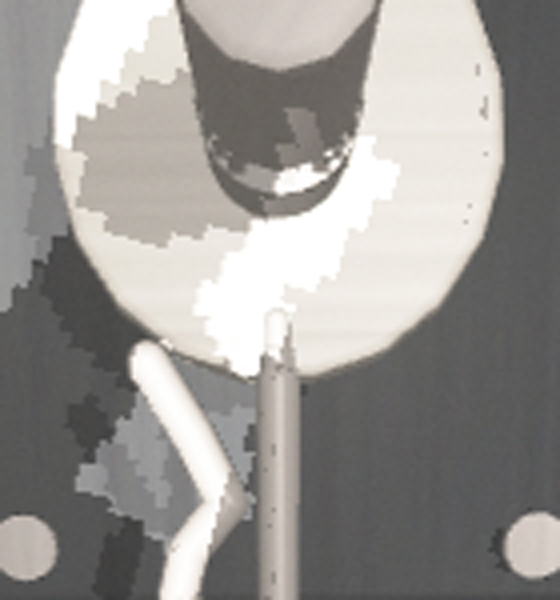

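Aligned: the tip is at zoom x≈277 and the rod/collar centre at ≈279. Advancing gently.

>>> move_arm(rows=[[[0.003,0,0,0,0,0],[0.006,0,0,0,0,0],[0.008,0,0,0,0,0],[0.009,0,0,0,0,0],[0.01,0,0,0,0,0],[0.011,0,0,0,0,0],[0.011,0,0,0,0,0]]])

```text
time: 8.75
tool_pos: [517.9, -162.6, 70.5]
tcp_rot: [-180.0, -0.0, 16.3]
ft_force: [0.5, 0.4, -1.6]
finger_gap: 10.5
```

>>> move_arm(rows=[[[0.0005,0,0,0,0,0],[0.001,0,0,0,0,0],[0.0015,0,0,0,0,0],[0.002,0,0,0,0,0]]])

```text
time: 9.15
tool_pos: [519.7, -162.0, 70.5]
tcp_rot: [180.0, 0.0, 16.3]
ft_force: [-0.5, 0.2, -0.5]
finger_gap: 10.7
```

>>> move_arm(rows=[[[0.0005,0,0,0,0,0],[0.001,0,0,0,0,0],[0.0015,0,0,0,0,0],[0.002,0,0,0,0,0]]])

```text
time: 9.55
tool_pos: [521.7, -161.5, 70.5]
tcp_rot: [-180.0, -0.0, 16.3]
ft_force: [-0.2, -0.6, -0.1]
finger_gap: 10.0
```

```bash
python3 - <<'E'
from h import *
s=snap('wrist','w10');st=sensors.sense();print(st['tool_pos'],st['ft_force'],st['wrist_torque'])
im=cv2.imread('pics/w10.png')
cv2.imwrite('pics/z10.png',cv2.resize(im[0:150,250:390],None,fx=4,fy=4,interpolation=cv2.INTER_CUBIC))
E
```

```text
[ 521.7468467  -161.45622162   70.51585605] [-0.156948   -0.09979661 -0.25451776] [-0.00371497  0.00707117 -0.0221596 ]
```

View pics/z10.png

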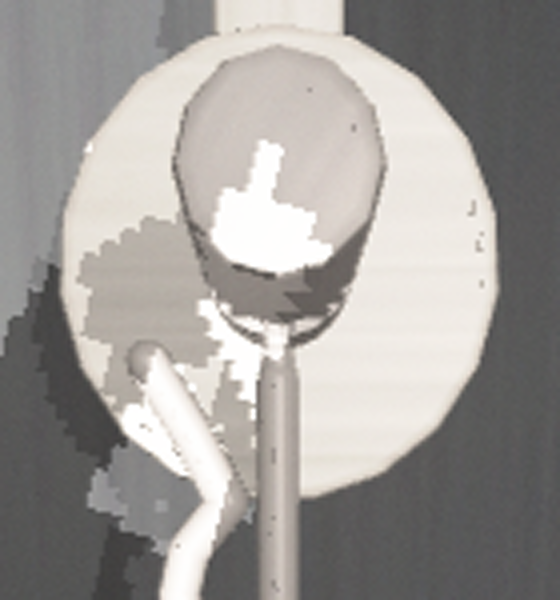

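```bash
python3 - <<'E'
from h import *
from scipy.optimize import least_squares
s=np.load('pics/w10.npz')
a=np.linspace(0,2*np.pi,120)
def circ(x,y,z,r):
    q=np.array([proj(s,[x+r*np.cos(t),y+r*np.sin(t),z]) for t in a]);return np.array([q[:,0].min(),q[:,0].max(),q[:,1].min(),q[:,1].max()])
oc=np.array([250+62/4,250+498/4,28/4,500/4]);ot=np.array([250+173/4,250+386/4,47/4,278/4])
o=least_squares(lambda p:np.r_[circ(p[0],p[1],44,28)-oc,circ(p[0],p[1],p[2],9)-ot],[607,-136,97]);print(o.x,o.fun.round(2))
y=np.radians(16.3);d=np.array([np.cos(y),np.sin(y),0]);n=np.array([-d[1],d[0],0])
sp=np.r_[o.x[:2],61]
for f,u,v in(('tip',276,322),('leg',278,590)):
  for z in(59,61,63):
    X=ray(s,250+u/4,v/4,z);print(f,z,(X-sp)@d,(X-sp)@n)
E
```

```text
[ 608.98734233 -135.85436228   96.31883212] [-1.51  0.94 -1.88  0.86 -0.18  0.56 -0.46  1.48]
tip 59 -7.490181886520025 0.3657900836438949
tip 61 -7.733631923996658 0.3654988103391443
tip 63 -7.977081961473299 0.3652075370343668
leg 59 -37.99027511270206 0.13427537459318215
leg 61 -37.81911301150462 0.1371312657230955
leg 63 -37.64795091030709 0.13998715685295138
```

>>> move_arm(rows=[[[0.0005,0,0,0,0,0],[0.001,0,0,0,0,0],[0.0015,0,0,0,0,0],[0.002,0,0,0,0,0]]])

```text
time: 10.0
tool_pos: [523.6, -160.9, 70.5]
tcp_rot: [180.0, -0.0, 16.3]
ft_force: [0.5, 0.8, -1.1]
finger_gap: 10.2
```

>>> move_arm(rows=[[[0.0005,0,0,0,0,0],[0.001,0,0,0,0,0],[0.0015,0,0,0,0,0],[0.002,0,0,0,0,0]]])

```text
time: 10.4
tool_pos: [525.5, -160.3, 70.5]
tcp_rot: [-180.0, -0.0, 16.3]
ft_force: [0.1, -0.3, -1.0]
finger_gap: 10.1
```

>>> move_arm(rows=[[[0.0005,0,0,0,0,0],[0.001,0,0,0,0,0],[0.0015,0,0,0,0,0],[0.002,0,0,0,0,0],[0.0025,0,0,0,0,0],[0.003,0,0,0,0,0]]])

```text
time: 11.0
tool_pos: [528.4, -159.5, 70.5]
tcp_rot: [-180.0, 0.0, 16.3]
ft_force: [0.7, 0.8, -0.9]
finger_gap: 10.6
```

```bash
python3 - <<'E'
from h import *
s=snap('wrist','w11');st=sensors.sense();print(st['tool_pos'],st['ft_force'],st['wrist_torque'])
im=cv2.imread('pics/w11.png')
cv2.imwrite('pics/z11.png',cv2.resize(im[0:150,250:390],None,fx=4,fy=4,interpolation=cv2.INTER_CUBIC))
E
```

```text
[ 528.48070816 -159.5026929    70.5388265 ] [-0.52778047 -0.25725114 -0.5227298 ] [ 0.01688272 -0.02349999  0.0314134 ]
```

View pics/z11.png

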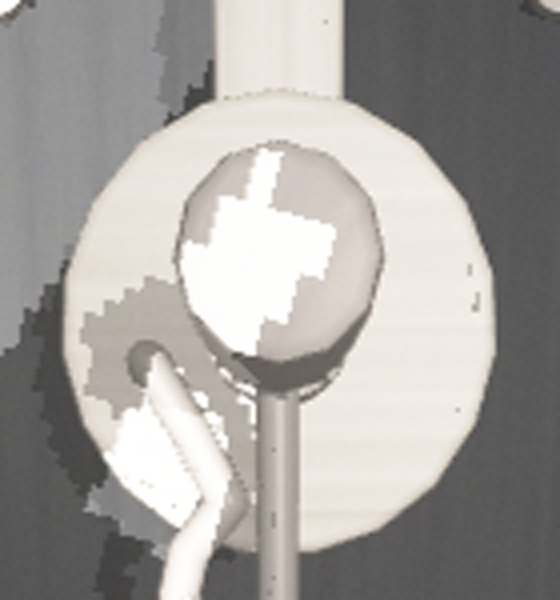

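Leg tip is inside the hole: the taper at zoom (278,390) has disappeared into the rod, with no contact force. Continuing.

>>> move_arm(rows=[[[0.001,0,0,0,0,0],[0.002,0,0,0,0,0],[0.003,0,0,0,0,0],[0.004,0,0,0,0,0],[0.005,0,0,0,0,0]]])

```text
time: 11.55
tool_pos: [533.3, -158.1, 70.5]
tcp_rot: [180.0, -0.0, 16.3]
ft_force: [-0.5, -0.3, -0.1]
finger_gap: 10.4
```

>>> move_arm(rows=[[[0.001,0,0,0,0,0],[0.002,0,0,0,0,0],[0.003,0,0,0,0,0],[0.004,0,0,0,0,0],[0.005,0,0,0,0,0]]])

```text
time: 12.05
tool_pos: [537.6, -156.5, 70.2]
tcp_rot: [-180.0, 0.0, 16.3]
ft_force: [-2.2, 1.0, -0.4]
finger_gap: 10.7
```

>>> move_arm(rows=[[[0.0005,0,0,0,0,0],[0.001,0,0,0,0,0],[0.0015,0,0,0,0,0],[0.002,0,0,0,0,0]]])

```text
time: 12.45
tool_pos: [539.5, -156.0, 70.3]
tcp_rot: [-180.0, 0.0, 16.3]
ft_force: [-5.6, 1.1, 0.0]
finger_gap: 10.5
```

```bash
python3 - <<'E'
from h import *
s=snap('wrist','w12');st=sensors.sense();print(st['tool_pos'],st['ft_force'],st['wrist_torque'])
im=cv2.imread('pics/w12.png')
cv2.imwrite('pics/z12.png',cv2.resize(im[50:250,250:390],None,fx=3,fy=3,interpolation=cv2.INTER_CUBIC))
E
```

```text
[ 539.62703665 -155.97098722   70.28853748] [-3.0927974   1.96767776  0.84423238] [0.3406545  0.58338029 0.2099178 ]
```

View pics/z12.png

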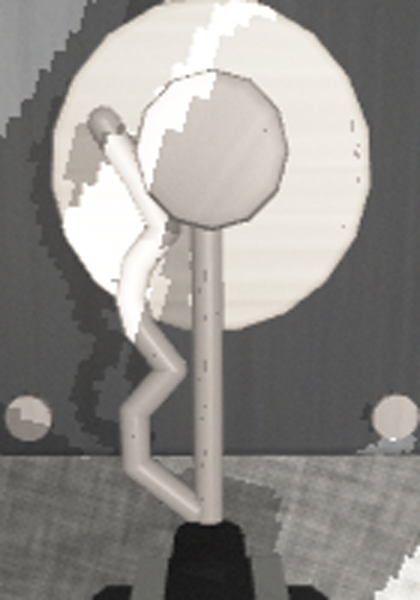

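The bow is meeting the rod at about 4 N. The TCP is 72 mm from the spindle, as expected. Pushing on.

>>> move_arm(rows=[[[0.001,0,0,0,0,0],[0.002,0,0,0,0,0],[0.003,0,0,0,0,0],[0.004,0,0,0,0,0]]])

```text
time: 12.9
tool_pos: [543.1, -154.7, 70.2]
tcp_rot: [-179.9, 0.1, 16.3]
ft_force: [-5.7, 2.5, 1.9]
finger_gap: 10.6
```

>>> move_arm(rows=[[[0.001,0,0,0,0,0],[0.002,0,0,0,0,0],[0.003,0,0,0,0,0],[0.004,0,0,0,0,0]]])

```text
time: 13.3
tool_pos: [547.3, -153.3, 70.3]
tcp_rot: [-179.9, 0.0, 16.3]
ft_force: [-2.7, 4.8, -0.1]
finger_gap: 10.4
```

>>> move_arm(rows=[[[0.001,0,0,0,0,0],[0.002,0,0,0,0,0],[0.003,0,0,0,0,0],[0.004,0,0,0,0,0]]])

```text
time: 13.7
tool_pos: [551.5, -152.1, 70.3]
tcp_rot: [-179.9, -0.0, 16.3]
ft_force: [-3.5, 3.8, -0.2]
finger_gap: 10.9
```

```bash
python3 - <<'E'
from h import *
s=snap('wrist','w13');st=sensors.sense();print(st['tool_pos'],st['ft_force'],st['wrist_torque'])
im=cv2.imread('pics/w13.png')
cv2.imwrite('pics/z13.png',cv2.resize(im[50:250,250:390],None,fx=3,fy=3,interpolation=cv2.INTER_CUBIC))
E
```

```text
[ 551.77974272 -151.96199836   70.41370597] [-1.22971608  5.43306948 -0.8167398 ] [0.87534452 0.11445306 0.36946138]
```

View pics/z13.png

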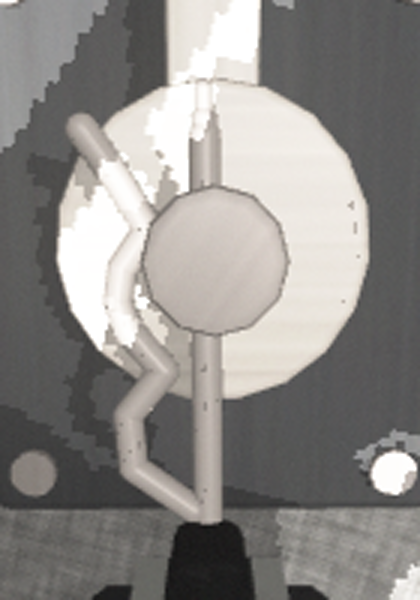

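>>> move_arm(rows=[[[0.001,0,0,0,0,0],[0.002,0,0,0,0,0],[0.003,0,0,0,0,0],[0.004,0,0,0,0,0],[0.004,0,0,0,0,0]]])

```text
time: 14.25
tool_pos: [556.1, -151.5, 70.8]
tcp_rot: [180.0, -0.1, 16.3]
ft_force: [1.9, 4.4, -0.9]
finger_gap: 10.2
```

>>> move_arm(rows=[[[0.001,0,0,0,0,0],[0.0015,0,0,0,0,0],[0.0015,0,0,0,0,0]]])

```text
time: 14.55
tool_pos: [557.0, -151.4, 70.7]
tcp_rot: [180.0, -0.0, 16.3]
ft_force: [1.5, 3.4, -0.7]
finger_gap: 10.2
```

```bash
python3 - <<'E'
from h import *
s=snap('wrist','w14');st=sensors.sense();print(st['tool_pos'],st['ft_force'],st['wrist_torque'])
im=cv2.imread('pics/w14.png')
cv2.imwrite('pics/z14.png',cv2.resize(im[50:250,250:390],None,fx=3,fy=3,interpolation=cv2.INTER_CUBIC))
E
```

```text
[ 556.98107422 -151.38806234   70.6983736 ] [ 0.46362107  3.83281489 -0.8724378 ] [ 0.58445302 -0.12711172  0.14920427]
```

View pics/z14.png

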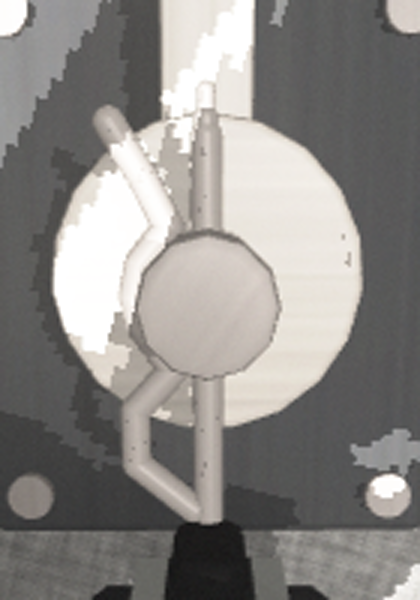

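>>> move_arm(rows=[[[0.0005,0,0,0,0,0],[0.001,0,0,0,0,0],[0.0013,0,0,0,0,0],[0.0013,0,0,0,0,0],[0.0013,0,0,0,0,0],[0.0013,0,0,0,0,0]]])

```text
time: 15.2
tool_pos: [557.9, -151.1, 70.5]
tcp_rot: [180.0, 0.0, 16.3]
ft_force: [0.6, 1.0, -0.7]
finger_gap: 10.3
```

```bash
python3 - <<'E'
from h import *
from scipy.optimize import least_squares
s=snap('wrist','w15');snap('side','s15');
for i in range(1):
  st=sensors.sense();print(st['tool_pos'],st['ft_force'],st['wrist_torque'])
im=cv2.imread('pics/w15.png')
cv2.imwrite('pics/z15.png',cv2.resize(im[50:250,250:390],None,fx=3,fy=3,interpolation=cv2.INTER_CUBIC))
im=cv2.imread('pics/s15.png')
z=cv2.resize(im[145:195,290:370],None,fx=10,fy=10,interpolation=cv2.INTER_CUBIC)
cv2.imwrite('pics/z16.png',cv2.convertScaleAbs(z,alpha=1.5))
E
```

```text
[ 557.91481211 -151.01116287   70.49773855] [-0.49950522  0.91100657 -0.75938699] [ 0.08276234 -0.02154599  0.03925594]
```

View pics/z15.png

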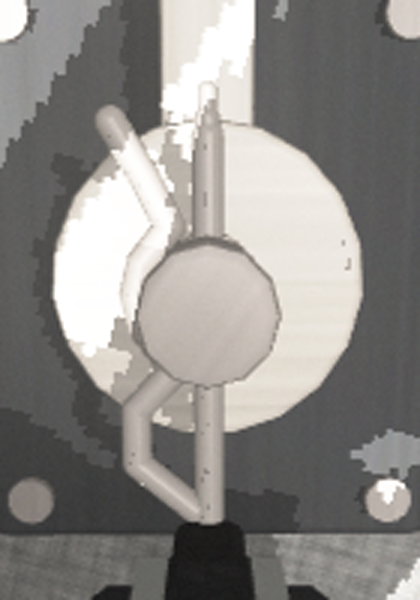

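View pics/z16.png

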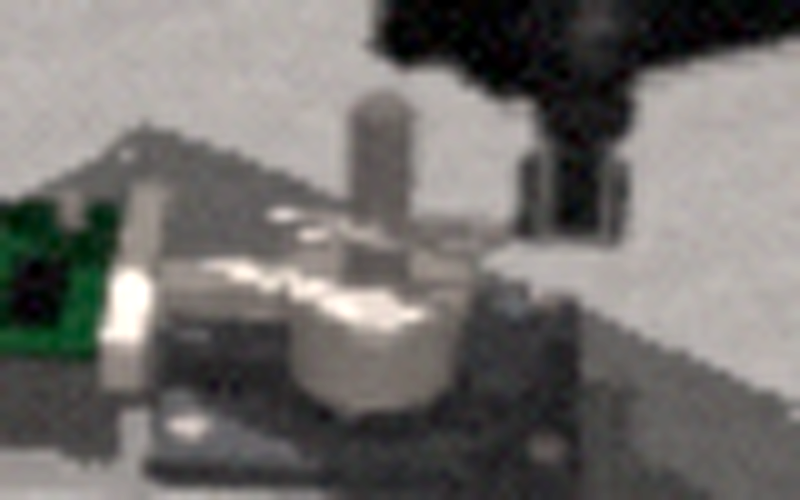

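Snap is done. The axial and side forces have fallen to about 1 N, the TCP is 53.3 mm from the spindle, and the bow's curve hugs the rod at zoom (140,300). Letting go.

>>> move_arm(rows=[[[0,0,0,0,0,0],[0,0,0,0,0,0],[0,0,0,0,0,0],[0,0,0,0,0,0],[0,0,0,0,0,0],[0,0,0,0,0,0]]], grip=0.4)

```text
time: 15.9
tool_pos: [558.0, -150.9, 70.5]
tcp_rot: [180.0, -0.0, 16.3]
ft_force: [0.0, -1.1, 1.0]
finger_gap: 34.4
```

```bash
python3 - <<'E'
from h import *
s=snap('wrist','w17')
st=sensors.sense();print(st['tool_pos'],st['ft_force'],st['finger_gap'])
im=cv2.imread('pics/w17.png')
cv2.imwrite('pics/z17.png',cv2.resize(im[50:320,220:420],None,fx=2,fy=2,interpolation=cv2.INTER_CUBIC))
E
```

```text
[ 557.95320787 -150.9007969    70.51539052] [ 0.41364027  0.41112839 -0.02571305] 34.01382790726784
```

View pics/z17.png

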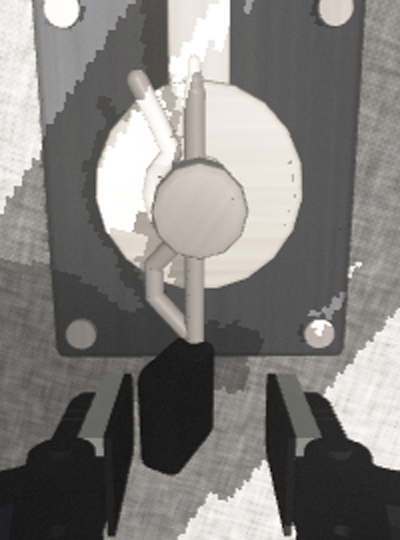

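The cotter is still seated, but the grip has rolled to the left about the leg, with its top-left corner at (140,380), close to the left finger. Opening wider before I lift, then looking again.

>>> move_arm(rows=[[[0,0,0,0,0,0],[0,0,0,0,0,0],[0,0,0,0,0,0],[0,0,0,0,0,0],[0,0,0,0,0,0],[0,0,0,0,0,0]]], grip=0.8)

```text
time: 16.55
tool_pos: [557.9, -150.9, 70.5]
tcp_rot: [-180.0, 0.0, 16.3]
ft_force: [-0.2, 0.5, 0.1]
finger_gap: 68.1
```

```bash
python3 - <<'E'
from h import *
s=snap('wrist','w18')
st=sensors.sense();print(st['tool_pos'],st['ft_force'],st['finger_gap'])
im=cv2.imread('pics/w18.png')
cv2.imwrite('pics/z18.png',cv2.resize(im[50:320,220:420],None,fx=2,fy=2,interpolation=cv2.INTER_CUBIC))
E
```

```text
[ 557.94356634 -150.86398727   70.52303649] [-0.00039898 -0.38210086 -0.01679523] 68.37119299227088
```

View pics/z18.png

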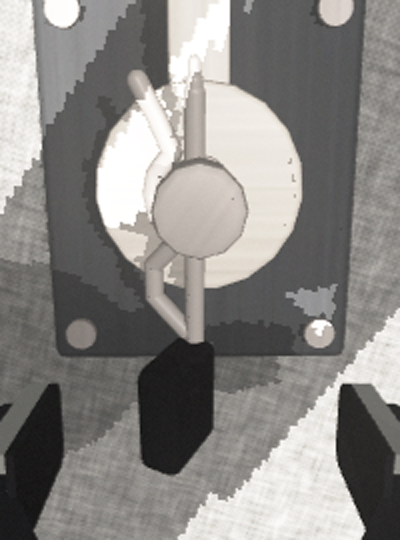

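It didn't move and holds itself. Retreating straight up.

>>> move_arm(rows=[[[0,0,-0.005,0,0,0],[0,0,-0.015,0,0,0],[0,0,-0.03,0,0,0],[0,0,-0.055,0,0,0],[0,0,-0.085,0,0,0],[-0.01,0,-0.11,0,0,0],[-0.03,0,-0.13,0,0,0],[-0.05,0,-0.13,0,0,0],[-0.05,0,-0.13,0,0,0],[-0.05,0,-0.13,0,0,0],[-0.05,0,-0.13,0,0,0]]])

```text
time: 17.7
tool_pos: [510.4, -164.7, 200.8]
tcp_rot: [180.0, -0.0, 16.3]
ft_force: [-0.2, 1.0, 0.2]
finger_gap: 68.1
```

```bash
python3 - <<'E'
from h import *
from scipy.optimize import least_squares
s=snap('wrist','w19');t=snap('top','t19');sd=snap('side','s19')
st=sensors.sense();print(st['time'],st['tool_pos'],st['ft_force'],st['finger_gap'])
im=cv2.imread('pics/w19.png')
a=cv2.resize(im[0:180,230:410],None,fx=3,fy=3,interpolation=cv2.INTER_CUBIC)
im=cv2.imread('pics/s19.png');b=cv2.resize(im[130:205,295:360],None,fx=4,fy=4,interpolation=cv2.INTER_CUBIC)
c=np.zeros((540,800,3),np.uint8);c[:,:540]=a;c[:300,540:]=b
cv2.imwrite('pics/z19.png',c)
E
```

```text
17.85 [ 510.19191672 -164.59597487  200.15237974] [-0.31187446 -0.48951132  0.13588589] 68.38247520645768
```

View pics/z19.png

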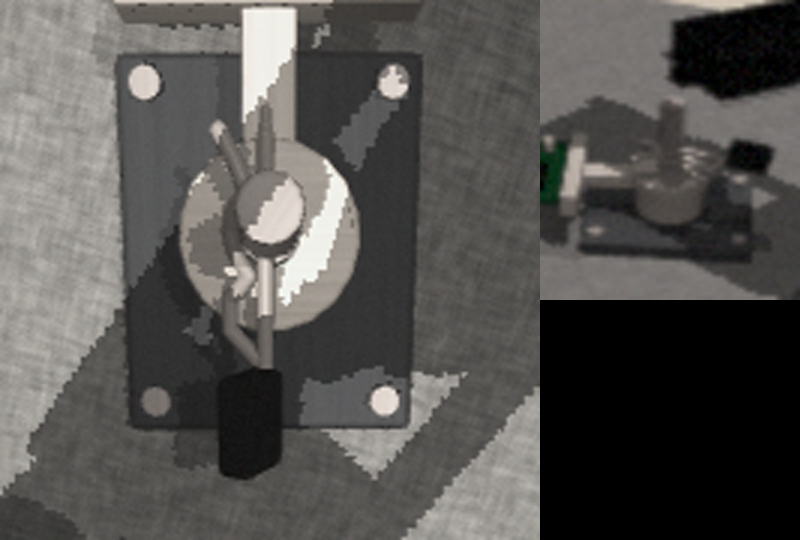

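View pics/s19.png

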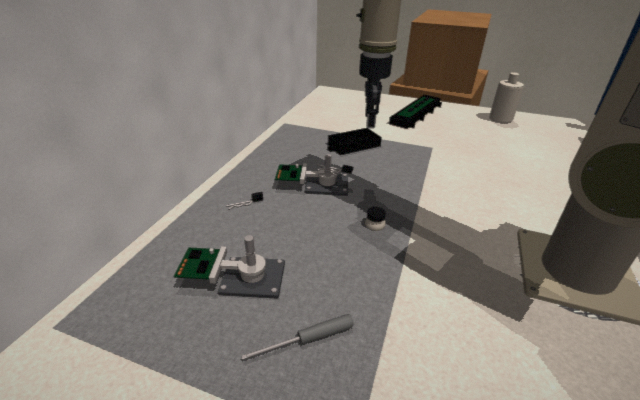

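```bash
python3 - <<'E'
from h import *
y=np.radians(16.3);d=np.array([np.cos(y),np.sin(y),0]);n=np.array([-d[1],d[0],0])
for f,sp,tip,ft in(('w15',(250+209/3,50+315/3),(250+208/3,50+86/3),(0,0)),('w18',(320,155.5),(220+194/2,50+62/2),0),('w19',(230+270/3,207/3),(230+265/3,100/3),0)):
    s=np.load('pics/%s.npz'%f);S=ray(s,*sp,96.3)
    print(f,'spindle',S.round(1),[((ray(s,*tip,z)-S)@d).round(1) for z in(58,60.5,63)],((ray(s,*tip,60.5)-S)@n).round(1))
E
```

```text
w15 spindle [ 609.2 -135.9   96.3] [np.float64(30.9), np.float64(30.6), np.float64(30.3)] 0.1
w18 spindle [ 609.  -135.8   96.3] [np.float64(30.1), np.float64(29.8), np.float64(29.5)] 1.3
w19 spindle [ 609.2 -136.1   96.3] [np.float64(33.7), np.float64(33.0), np.float64(32.4)] 1.3
```

```bash
python3 -c "
from h import *
print(hand_in())"
```

```text
the job is handed in; nothing more can be done
None
```

The board holder is locked: the spring cotter's leg is through the spindle's cross hole and its bow has snapped closed around the spindle. I handed the job in at about 17.9 s with the gripper open and lifted clear.

- **Finding the hole:** I took the cotter nearest the base to the right-hand stand. The camera put the hole at z ≈ 60 mm. The tip went in on the first slow feel, with no contact force I could tell from sensor noise.
- **Snapping over:** The bow met the spindle 19 mm short of the seat. The push peaked at about 6 N in the readings and fell to about 1 N at the seat. The highest total wrist force I read was about 6.5 N.
- **Last checks:** The leg tip is 30–33 mm past the spindle axis, where 32 mm is ideal. The three pictures disagree by about 3 mm, so I can't place it closer than that. The bow hugs the rod. The final side picture shows the jar, screwdriver and housing where they started.
- **Not perfect:** When I let go, the grip rolled to the left about the leg by an estimated 25–30°, because the hole is looser than the leg. It then held still on its own with the bow still closed, and I left it that way rather than force it. I didn't measure how level the leg is after release; it looks level in the side picture.

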